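# Take a joystick apart for cleaning, top part first

## Task

Take the black joystick on the turntable apart in the reverse order of its assembly: first pull the grip straight up off its spindle and stand it upright in the shallow aluminium parts tray, and only then lift the grey collar off the spindle and stand it in the tray as well, beside the grip. Set both parts down, do not drop them, and leave the joystick's base where it stands on the turntable.

Things in the scene. Friction and masses are not known exactly. Their poses are not given: they have to be found in the camera images.
- grip_centre (a point): Centre (on the axis, half-way up) of the grip: round black handle 74 mm tall, z up, about 90 g, red fire button (18 mm wide) its top 6 mm. From its underside: flange 38 mm across to 18 mm, taper, then stem 30 mm across from 24 to 68 mm (grip here). A hole 15 mm wide, 18 mm deep in its underside sits loosely on the spindle's top 14 mm, the flange resting on the collar.
- collar_centre (a point): Centre (on the axis, half-way up) of the collar: plain grey plastic tube 44 mm tall, 50 mm outside diameter, 18 mm bore right through, about 60 g, z along its axis. It stands loosely around the spindle, under the grip; either end may be down. (The solder spool on the desk is not it.)
- joystick_base: Black joystick base, box 90 x 90 x 34 mm, 0.7 kg, loose on the brown turntable (340 mm across, top 28 mm above the desk; turns if pushed). Origin: centre of its underside, z up. A 6 mm high, 28 mm wide boss on its top carries the collar; a 10 mm steel spindle rises to 98 mm above the origin. Assembled, the collar's underside is 40 mm, the grip's 84 mm above the origin.
- tray: Shallow open aluminium parts tray, 220 mm (x) by 140 mm (y) outside, 18 mm high, walls and floor 4 mm thick, fixed on the desk beside the turntable, empty at the start. Origin at the centre of its underside, x along its long side, z up; the inner floor is 4 mm above the origin.
Not all that is in view belongs to the job. What is shaped like the part that bears grip_centre but green is not meant.

How it is judged (in metres and radians):
On the way:
1. the grip stands upright in the tray while the collar is still seated on the spindle (x of grip_centre in the frame of tray between -0.1 and 0.1 m and y of grip_centre in the frame of tray between -0.06 and 0.06 m and z of grip_centre in the frame of tray between 0.035 and 0.047 m and angle between grip_centre's own z axis and vertical below 0.17 rad and x of collar_centre in the frame of joystick_base between -0.012 and 0.012 m and y of collar_centre in the frame of joystick_base between -0.012 and 0.012 m and z of collar_centre in the frame of joystick_base between 0.052 and 0.074 m), for 0.2 s.
At the end, for the whole second after the job is handed in: Grip and collar both stand on the tray's inner floor (heights within 6 mm), the grip upright and the collar's axis vertical within about 10 degrees, both at rest and released; the base still stands upright (within about 6 degrees) within 40 mm of where it was (x of grip_centre in the frame of tray between -0.1 and 0.1 m and y of grip_centre in the frame of tray between -0.06 and 0.06 m and z of grip_centre in the frame of tray between 0.035 and 0.047 m and angle between grip_centre's own z axis and vertical below 0.17 rad and x of collar_centre in the frame of tray between -0.1 and 0.1 m and y of collar_centre in the frame of tray between -0.06 and 0.06 m and z of collar_centre in the frame of tray between 0.02 and 0.032 m and (angle between collar_centre's own z axis and vertical below 0.17 rad or angle between collar_centre's own z axis and vertical above 2.97 rad) and distance of joystick_base from where it was at the start of the episode below 0.04 m and angle between joystick_base's own z axis and vertical below 0.1 rad and linear speed of each of grip, collar below 0.02 m/s); the robot touches nothing.
It fails at once if the grip is dropped (falls free for more than about 30 mm) (contact force between the fingers and grip below 0.05 N and linear speed of grip above 0.8 m/s).
It fails at once if the collar is dropped (falls free for more than about 30 mm) (contact force between the fingers and collar below 0.05 N and linear speed of collar above 0.8 m/s).
It also fails if it takes over 64 s, if anything falls off the work surface, if the arm or the gripper's body presses on something with over 40 N, if the wrist force passes 120 N, or if a joint passes its speed limit or range.

## Robot

A 6-joint arm with a two-finger parallel gripper is mounted at the origin on the work surface. World frame = base frame: x ahead of the robot, y to its left, z up, the work surface at z = 0. Lengths are in mm, angles in rad, forces in N, time in s.
With the tool pointing down it reaches from about 275 to 750 mm from the base axis. Payload 10.2 kg.
Tool frame: the origin (TCP) lies midway between the tips of the shut fingers; the grasp point (between the pads) lies 19 mm behind it (ctrl.grasp_offset is the distance from the TCP to the grasp point, in mm); z points along the fingers, y is the line along which they close (so a half turn about z gives the same grasp; the last joint's range is limited). The gripper opens to 85 mm and grips with 20 to 120 N. Pads are 22 mm wide; open, the fingers measure 114 mm over their backs; the gripper's body (76 mm by 85 mm) begins 54 mm behind the grasp point. The pads swing forward as they close: fully open they stand 13 mm farther back than shut.
Start: joints at [-1.399, 0.313, 1.498, -0, 1.331, -0.223], TCP at [201.915, -484.625, 231.294] pointing down, gripper open.
Joint ranges: [-2.94, 2.94], [-0.97, 2.17], [0.19, 2.56], [-1.23, 4.37], [0.02, 3.11], [-2.88, 2.88]. Speed limits (rad/s): [2.39, 2.39, 3.01, 3.14, 3.14, 3.14].

## Interface

Orientations are given as a unit quaternion [w, x, y, z].
In Python, from rig import ctrl, viewer, models gives the robot as it stands. The module is installed in compiled form; this text tells all that it offers.
- The arm moves only by the shell command python3 -m pendant 'ROWS' [OPENING] [FORCE]. ROWS is text: rows parted by semicolons, each of 4 numbers parted by spaces: the shift along the tool's x, y, z in m, then the turn about the tool's z in rad. In form: x y z yaw; .... A call has 1 to 10 rows; each row shifts and turns the commanded pose from where the row before left it, along the tool's axes as they then stand; what a row does not reach is not made up. A row lasts 1/8 s, in which the tool goes at most 62.5 mm and 10.7 degrees, less where a joint would pass 70% of its speed; a pose out of reach is approached as far as the arm can. A call is refused whole if a number of a shift passes 0.0625 or a number of a turn 0.188, either way. A call with a gripper value outside its range is refused whole. OPENING is the opening, from 0 (shut) to 1 (fully open), set as the call begins (- or left out, the last holds). The fingers move at their own pace and stop on an object; FORCE is the grip in N (left out, the last holds). Time passes only in rows, so rows that do not move let the fingers close. It gives the time, the measured TCP pose, the force, the opening and the grip force at its end, in the units of the state.
- ctrl.sense(): the state, without advancing time (a new reading comes with each control period).
- viewer.capture(name): name is "scene" or "side" or "wrist"; returns a dict with "color" (400x640x3 uint8, red, green, blue), "vertical_fov" (degrees; the focal length in pixels is half the picture's height over the tangent of half this angle, whatever the lens; pixels are square), "cx", "cy" (the principal point, pixels), "pose" (4x4, takes a point from camera to world coordinates). Camera axes: x right, y down, z forward; pixel columns grow to the right and rows downward; lengths in mm; the calibration is good to about 2 mm. The wrist camera is an equidistant fisheye: a pixel r from the principal point sees the ray r / f radians off the axis. A picture is of the moment at which its call begins. There is no depth.
- ctrl.finish_job(): hands the job in; it is judged then, once.
Trained networks look in the newest picture that a camera, given by its name, has taken for a name from the list of things; names that differ only in an ending like _2 or _b are one class to them, and where a whole thing is asked for, a point or a joint stands for the part that bears it (a point fixed in the world has none). Each returns a list of dicts, best first, with "p" (0 to 1); they miss things now and then, are a little off and sometimes report something else, mostly with a low value. They report only what shows in the picture. A call takes as long as a camera call. They do not tell look-alikes from the thing itself.
- models.boxes_of(camera, query): "at" ([x, y, z] in mm, in world coordinates, good to about 4 mm: the middle of the surface that is visible of it).
The state is a dict: "time_s": time; "joints": joint angles; "dq": joint speeds; "tau": joint torques, N m; "eef_pos": TCP position; "ee_rot": TCP orientation; "force": force on the tool from outside, world axes, zero at the start; "wrist_torque": the same for the moment, N m; "grip_width": opening from 0.0 (shut) to 1.0 (fully open); "grip_force": force on a finger pad.
Only numpy, scipy, OpenCV 4.12 (cv2) and the standard library are available. Lean on these libraries where they do the work, as an engineer would, in place of code of your own. Each camera call takes 0.05 s, during which the arm holds its last target. There are 200 camera calls.

## Working session

There is one attempt and no reset: what is moved stays moved. The work goes in short steps, Python scripts to look and compute and a shell command to move; the robot and the scene stay as the last step left them, time stands still between calls to the robot, and variables do not carry over. Pictures are saved under pics/ and viewed, at most 10 in all, crops included, and the job is handed in when it is done.

```bash
mkdir -p pics; cat > h.py <<'E'
from rig import ctrl, viewer, models
import numpy as np, cv2
def cap(n,f=None):
    c=viewer.capture(n)
    if f: cv2.imwrite('pics/'+f,c['color'][:,:,::-1])
    return c
def proj(c,p):
    q=np.linalg.inv(c['pose'])@np.r_[p,1]; f=200/np.tan(np.radians(c['vertical_fov'])/2)
    return np.round([c['cx']+f*q[0]/q[2],c['cy']+f*q[1]/q[2]],1)
def ray(c,u,v,z):
    f=200/np.tan(np.radians(c['vertical_fov'])/2)
    d=c['pose'][:3,:3]@np.array([(u-c['cx'])/f,(v-c['cy'])/f,1]); o=c['pose'][:3,3]
    return np.round(o+d*(z-o[2])/d[2],1)
E
python3 - <<'E'
from h import *
a=cap('scene');b=cap('side')
cv2.imwrite('pics/a.png',cv2.resize(np.vstack([a['color'],b['color']])[:,:,::-1],(480,600)))
cv2.imwrite('pics/s.png',a['color'][:,:,::-1]);cv2.imwrite('pics/d.png',b['color'][:,:,::-1])
for n,c in (('scene',a),('side',b)):
    print(n,c['pose'][:3,3],c['vertical_fov'])
    for q in ('grip_centre','collar_centre','joystick_base','tray'):
        for r in models.boxes_of(n,q): print(q,np.round(r['at'],0),round(r['p'],2),proj(c,r['at']))
s=ctrl.sense();print(s)
E
```

```text
scene [1445.09282312  -42.00894297  605.47713315] 57.80831356839108
grip_centre [ 850. -146.   35.] 0.87 [305.3 262.9]
grip_centre [ 662. -519.   36.] 0.84 [184.5 202.6]
collar_centre [ 652. -224.   96.] 0.74 [288.2 190.9]
joystick_base [ 658. -218.   61.] 0.85 [290.5 203.3]
tray [558. 153.   5.] 0.8 [424.5 210.7]
side [ 566.67733911 -859.5724324   755.86200397] 54.06324167420956
grip_centre [ 628. -240.  151.] 0.75 [314.8 228.3]
grip_centre [ 828. -161.   36.] 0.63 [388.7 232.2]
grip_centre [ 645. -529.   45.] 0.57 [342.5 378.8]
joystick_base [ 624. -252.   62.] 0.82 [314.4 259.3]
tray [539. 150.   7.] 0.89 [274.1 178.2]
{'time_s': 0.5, 'joints': array([-1.39936993e+00,  3.12945764e-01,  1.49776131e+00, -7.23754866e-06,
        1.33102774e+00, -2.23385566e-01]), 'dq': array([ 2.08122194e-03, -2.50693599e-04,  1.50457877e-03, -8.06757731e-04,
       -9.34671396e-05,  4.46396418e-04]), 'tau': array([-7.01131030e-04, -4.11932552e+01, -2.59766489e+01, -1.15938637e-04,
        8.07935794e-04,  1.30143695e-05]), 'eef_pos': array([ 201.92317211, -484.59011768,  231.24764393]), 'ee_rot': array([-7.11469741e-05,  9.80578460e-01,  1.96127199e-01, -1.66759275e-06]), 'force': array([ 0.61643274, -0.61140881,  0.70726691]), 'wrist_torque': array([ 0.02241665, -0.02446805, -0.01487636]), 'grip_force': 0.0, 'grip_width': 1.001213514989863}
```

View pics/s.png

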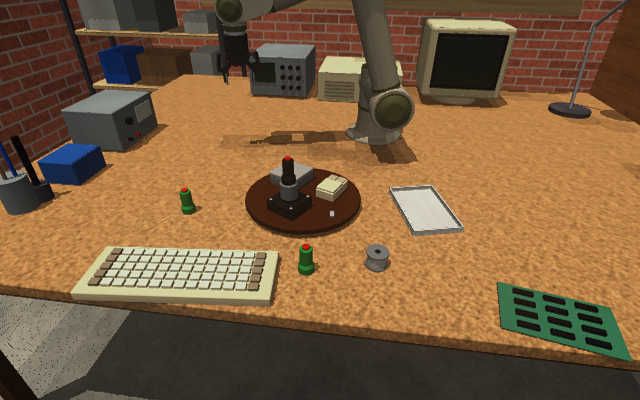

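View pics/d.png

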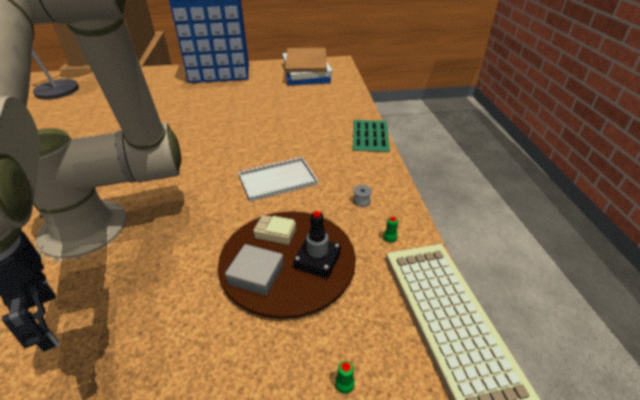

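The candidates in the scene view are the black grip on the turntable at (288,170), a green one at (187,201) and a green one at (306,260). The black one on the turntable, with its red button, fits the description. The collar is the grey tube beneath it at (289,190), not the spool at (376,257). I'll confirm this with a crop and triangulate.

```bash
python3 - <<'E'
from h import *
a=cap('scene');b=cap('side')
ca=cv2.resize(a['color'][140:240,235:370],None,fx=4,fy=4,interpolation=3)
cb=cv2.resize(b['color'][195:320,215:360],None,fx=3.2,fy=3.2,interpolation=3)
im=np.zeros((400,1010,3),np.uint8);im[:400,:540]=ca;im[:400,545:545+464]=cb
cv2.imwrite('pics/c.png',cv2.resize(im,(800,317))[:,:,::-1])
def red(c,x0,x1,y0,y1):
    k=c['color'].astype(int); m=(k[...,0]>150)&(k[...,1]<60)&(k[...,2]<60)
    y,x=np.nonzero(m[y0:y1,x0:x1]); return x.mean()+x0+.5,y.mean()+y0+.5,len(x)
ra=red(a,270,305,145,175);rb=red(b,300,335,200,225);print(ra,rb)
print('button',ray(a,*ra[:2],183),ray(b,*rb[:2],183))
print('tray scene',[ray(a,u,v,18)[:2] for u,v in((389,187),(436,186),(461,229),(413,234))])
print('tray side',[ray(b,u,v,18)[:2] for u,v in((238,177),(304,160),(317,179),(250,196))])
print('grey side',[ray(b,u,v,60)[:2] for u,v in((241,246),(284,250),(270,284),(228,272))])
print('cream side',[ray(b,u,v,55)[:2] for u,v in((263,216),(296,221),(290,238),(255,231))])
E
```

```text
(np.float64(287.8076923076923), np.float64(157.73076923076923), 13) (np.float64(317.0), np.float64(213.83333333333334), 24)
button [ 631.9 -226.   183. ] [ 634.3 -228.4  183. ]
tray scene [array([462.4,  53.5]), array([434.2, 200. ]), array([648.6, 235.4]), array([688.3, 108.2])]
tray side [array([426.6, 156.9]), array([641.6, 224.5]), array([672.4, 114.7]), array([465.6,  56.9])]
grey side [array([ 452.4, -185.3]), array([ 555.3, -211.4]), array([ 519.5, -308.8]), array([ 425.6, -263.1])]
cream side [array([506.2, -77.8]), array([ 591.7, -108.2]), array([ 572.2, -168.2]), array([ 485.3, -132.2])]
```

View pics/c.png

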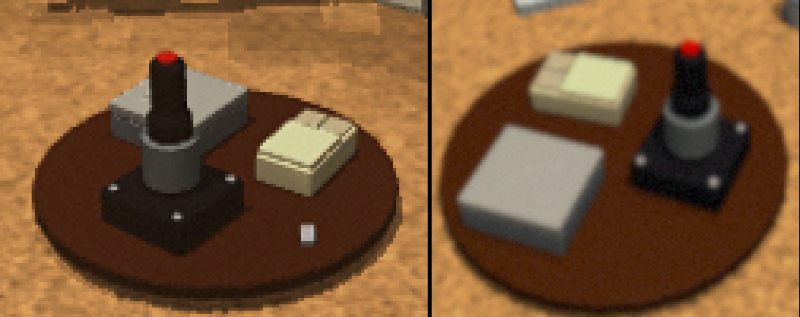

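The crop confirms it: the black grip with its red button sits on the grey collar on the base, and both green look-alikes are off the turntable. The grip is near (633,-227). The tray centre is near (555,138), with its x-axis about 0.29 rad off world x.

```bash
python3 -m pendant '0 0 0 0.1; 0.054 -0.0135 0 0; 0.054 -0.0135 0 0; 0.054 -0.0135 0 0; 0.054 -0.0135 0 0; 0.054 -0.0135 0 0; 0.054 -0.0135 0 0; 0.054 -0.0135 0 0; 0.054 -0.0135 0 0; 0.054 -0.0135 0 0' 1 30
python3 - <<'E'
from h import *
s=ctrl.sense();print(s['time_s'],s['eef_pos'],s['ee_rot'])
w=cap('wrist','w1.png');print(w['pose'].round(2),w['vertical_fov'],w['cx'],w['cy'])
for q in ('grip_centre','collar_centre'):
    for r in models.boxes_of('wrist',q): print(q,np.round(r['at'],0),round(r['p'],2))
E
```

```text
time_s: 1.85
eef_pos: [633.1, -226.0, 231.3]
ee_rot: [0.0, 0.989, 0.147, 0.0]
force: [0.0, -0.9, 1.5]
grip_width: 1.001
grip_force: 0.0
1.85 [ 633.06501471 -226.01990551  231.33540587] [8.85300906e-05 9.89156579e-01 1.46864739e-01 4.51610073e-05]
[[ 2.9000e-01 -9.2000e-01 -2.5000e-01  6.9605e+02]
 [-9.6000e-01 -2.8000e-01 -8.0000e-02 -2.0530e+02]
 [ 0.0000e+00  2.6000e-01 -9.6000e-01  3.7289e+02]
 [ 0.0000e+00  0.0000e+00  0.0000e+00  1.0000e+00]] 65.70646984690485 314.126685716297 203.15376467154832
grip_centre [ 650. -507.   38.] 0.93
grip_centre [ 633. -226.  181.] 0.8
grip_centre [ 822. -159.   23.] 0.56
collar_centre [ 649. -222.  112.] 0.61
```

View pics/w1.png

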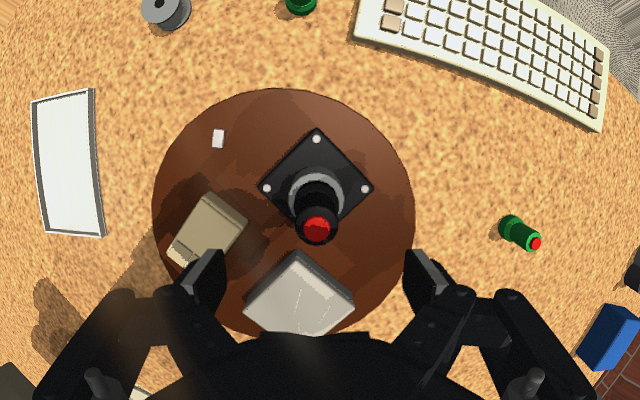

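The wrist view shows the red button at (317,229), between the fingers and clear of both boxes, with the tray's corners at the left. I'll measure both through the fisheye model.

```bash
cat >> h.py <<'E'
def fray(c,u,v,z):
    f=200/np.tan(np.radians(c['vertical_fov'])/2); x,y=u-c['cx'],v-c['cy']; r=np.hypot(x,y)+1e-9; t=r/f
    d=c['pose'][:3,:3]@np.array([x/r*np.sin(t),y/r*np.sin(t),np.cos(t)]); o=c['pose'][:3,3]
    return np.round(o+d*(z-o[2])/d[2],1)
E
python3 - <<'E'
from h import *
w=cap('wrist');k=w['color'].astype(int);m=(k[...,0]>130)&(k[...,1]<70)&(k[...,2]<70)
y,x=np.nonzero(m[205:250,295:340]);u,v=x.mean()+295.5,y.mean()+205.5;print(u,v,len(x),fray(w,u,v,184))
t=np.array([fray(w,*p,18)[:2] for p in((31,101),(95,88),(105,237),(46,232))]);print(t,t.mean(0))
E
```

```text
319.28534031413614 223.7565445026178 191 [ 634.5 -226.7  184. ]
[[632.  241.5]
 [670.5  96.6]
 [464.2  45.1]
 [423.7 181.8]] [547.6  141.25]
```

```bash
python3 -m pendant '0.001 0 0.03 0; 0 0 0.03 0; 0 0 0.024 0; 0 0 0.01 0; 0 0 0 0' 1 30; python3 -m pendant '0 0 0 0; 0 0 0 0; 0 0 0 0; 0 0 0 0; 0 0 0 0; 0 0 0 0; 0 0 0 0' 0 30
```

```text
time_s: 2.68
eef_pos: [632.1, -227.5, 137.5]
ee_rot: [-0.0, 0.989, 0.146, -0.0]
force: [0.2, 0.4, -0.5]
grip_width: 0.999
grip_force: 0.0
time_s: 3.55
eef_pos: [632.8, -227.0, 137.8]
ee_rot: [0.0, 0.989, 0.147, 0.0]
force: [0.5, 0.1, 5.6]
grip_width: 0.341
grip_force: 29.9
```

The fingers stopped at 29 mm, which matches the stem. Next I lift the grip straight up.

```bash
python3 -m pendant '0 0 -0.005 0; 0 0 -0.008 0; 0 0 -0.01 0; 0 0 -0.015 0; 0 0 -0.03 0; 0 0 -0.03 0; 0 0 0 0' 0 40
python3 - <<'E'
from h import *
a=cap('scene');b=cap('side')
s=ctrl.sense();e=s['eef_pos'];print(e)
im=np.hstack([cv2.resize(a['color'][90:250,210:370],(400,400)),cv2.resize(b['color'][130:320,215:405],(400,400))])
cv2.imwrite('pics/l1.png',im[:,:,::-1])
E
```

```text
time_s: 4.42
eef_pos: [633.3, -227.2, 238.5]
ee_rot: [0.002, 0.989, 0.147, 0.002]
force: [0.2, -0.4, -0.6]
grip_width: 0.34
grip_force: 39.5
[ 632.40324043 -226.74706607  234.76940907]
```

View pics/l1.png

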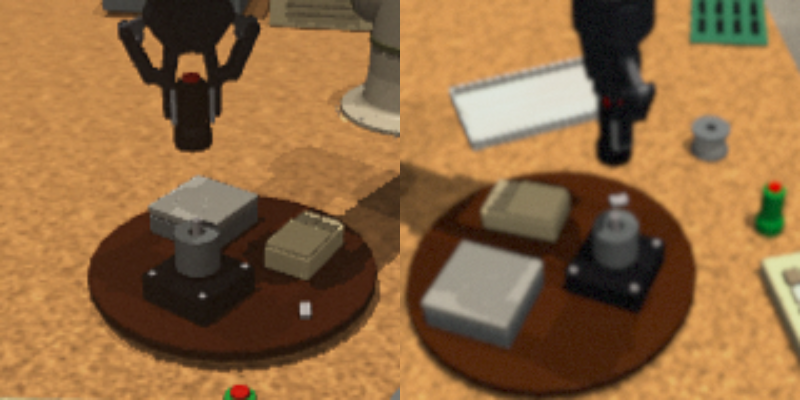

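The grip is off and hangs upright in the fingers. The collar is still seated on the spindle (197,250 in the left crop). Next I carry the grip over to the tray's near half.

```bash
python3 -m pendant '-0.0025 -0.03 0 0; -0.0025 -0.05 0 0; -0.0025 -0.053 0 0; -0.0025 -0.053 0 0; -0.0025 -0.053 0 0; -0.0025 -0.053 0 0; -0.0025 -0.053 0 0; -0.0025 -0.03 0 0; 0 0 0 0; 0 0 0 0'
python3 - <<'E'
from h import *
w=cap('wrist','w2.png')
e=ctrl.sense();print(e['eef_pos'],e['force'])
for n in ('wrist','side','scene'):
    if n!='wrist': cap(n)
    for r in models.boxes_of(n,'tray'): print(n,np.round(r['at'],0),round(r['p'],2))
E
```

```text
time_s: 5.78
eef_pos: [504.5, 125.5, 234.6]
ee_rot: [0.0, 0.989, 0.147, -0.001]
force: [1.2, 0.2, -0.9]
grip_width: 0.339
grip_force: 39.7
[504.67262096 125.26456171 234.71252978] [ 0.29200354 -0.60265541 -1.06650444]
wrist [555. 152.   6.] 0.79
side [538. 150.   4.] 0.82
```

View pics/w2.png

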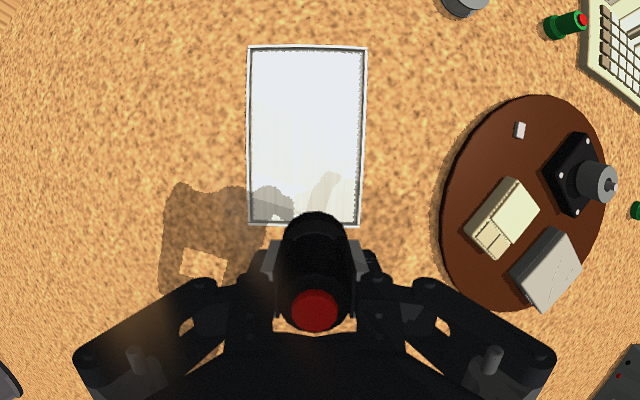

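The tray is seen full-on, with corners at about (248,46), (367,47), (360,226) and (249,223). The grip hangs straight in the fingers. I'll compute the tray frame from those corners.

```bash
python3 - <<'E'
from h import *
w=cap('wrist')
t=np.array([fray(w,*p,18)[:2] for p in((248,46),(367,47),(360,226),(249,223))]);print(t.tolist(),t.mean(0))
x=(t[0]+t[1]-t[2]-t[3])/2;print(np.linalg.norm(x),np.arctan2(x[1],x[0]),np.linalg.norm(t[0]-t[1]),np.linalg.norm(t[2]-t[3]))
c=t.mean(0);x/=np.linalg.norm(x);y=np.array([-x[1],x[0]]);d=ctrl.sense()['eef_pos'][:2]-c;print(d@x,d@y)
E
```

```text
[[632.3, 245.7], [669.8, 113.3], [461.9, 55.0], [425.7, 187.9]] [547.425 150.475]
215.22631112389578 0.27309818694358395 137.6081756292118 137.74196891289162
-47.863858773467676 -12.298705744689546
```

```bash
python3 -m pendant '0 -0.012 0.03 0; 0 0 0.05 0; 0 0 0.05 0; 0 0 0.04 0; 0 0 0.025 0; 0 0 0.005 0; 0 0 0 0'; python3 -m pendant '0 0 0.0025 0; 0 0 0.0015 0;0 0 0 0'
```

```text
time_s: 7.0
eef_pos: [501.5, 137.6, 35.9]
ee_rot: [0.0, 0.989, 0.147, 0.0]
force: [-0.4, 0.4, -0.8]
grip_width: 0.337
grip_force: 39.7
time_s: 7.38
eef_pos: [501.1, 137.6, 31.6]
ee_rot: [0.0, 0.989, 0.147, 0.0]
force: [0.4, 0.1, -0.6]
grip_width: 0.342
grip_force: 39.7
```

```bash
python3 -m pendant '0 0 0.001 0; 0 0 0.001 0;0 0 0 0'; python3 -m pendant '0 0 0.001 0; 0 0 0 0'
```

```text
time_s: 7.75
eef_pos: [501.2, 137.6, 29.8]
ee_rot: [0.0, 0.989, 0.147, 0.0]
force: [-1.1, -0.8, 4.7]
grip_width: 0.342
grip_force: 40.2
time_s: 8.0
eef_pos: [501.3, 137.6, 29.8]
ee_rot: [0.0, 0.989, 0.147, 0.0]
force: [-5.9, -0.8, 16.4]
grip_width: 0.343
grip_force: 41.3
```

The force shows contact, so the grip is standing on the tray floor. I take off the pressure, open, rise and look.

```bash
python3 -m pendant '0 0 -0.001 0; 0 0 0 0'; python3 -m pendant '0 0 0 0;0 0 0 0;0 0 0 0;0 0 0 0;0 0 0 0' 1 40; python3 -m pendant '0 0 -0.02 0;0 0 -0.05 0;0 0 -0.05 0;0 0 -0.05 0;0 0 -0.03 0; 0 0 0 0; 0 0 0 0'
python3 - <<'E'
from h import *
a=cap('scene');b=cap('side');w=cap('wrist')
im=np.hstack([cv2.resize(a['color'][130:250,370:490],(400,400)),cv2.resize(b['color'][120:240,220:340],(400,400))])
cv2.imwrite('pics/p1.png',im[:,:,::-1])
for q in ('grip_centre','collar_centre'):
    for r in models.boxes_of('wrist',q): print(q,np.round(r['at'],0),round(r['p'],2))
E
```

```text
time_s: 8.25
eef_pos: [501.2, 137.6, 29.8]
ee_rot: [0.0, 0.989, 0.147, 0.0]
force: [-1.8, -0.3, 6.9]
grip_width: 0.342
grip_force: 40.0
time_s: 8.88
eef_pos: [501.0, 137.6, 29.3]
ee_rot: [-0.0, 0.989, 0.147, -0.0]
force: [0.1, -0.1, 0.0]
grip_width: 0.997
grip_force: 0.0
time_s: 9.75
eef_pos: [500.6, 137.6, 228.2]
ee_rot: [-0.0, 0.989, 0.147, -0.001]
force: [-0.3, -0.6, -0.6]
grip_width: 1.002
grip_force: 0.0
grip_centre [ 830. -137.   41.] 0.97
grip_centre [500. 139.  74.] 0.87
grip_centre [ 641. -502.    4.] 0.41
collar_centre [ 629. -211.  106.] 0.62
```

View pics/p1.png

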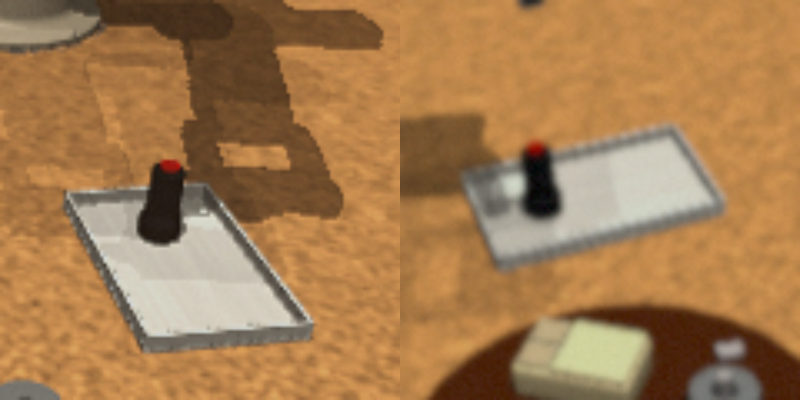

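The grip stands upright in the tray, at about (163,200) in the left crop. Now back over the collar.

```bash
python3 -m pendant '0.0025 0.03 0 0; 0.0026 0.052 0 0; 0.0026 0.055 0 0; 0.0026 0.055 0 0; 0.0026 0.055 0 0; 0.0026 0.055 0 0; 0.0026 0.055 0 0; 0.0026 0.03 0 0; 0 0 0 0; 0 0 0 0'
python3 - <<'E'
from h import *
w=cap('wrist')
cv2.imwrite('pics/w3.png',cv2.resize(w['color'][100:260,210:430],(770,560),interpolation=3)[:,:,::-1])
print(ctrl.sense()['eef_pos'])
for r in models.boxes_of('wrist','collar_centre'): print(np.round(r['at'],0),round(r['p'],2))
E
```

```text
time_s: 11.25
eef_pos: [633.1, -225.8, 229.0]
ee_rot: [-0.0, 0.989, 0.147, -0.0]
force: [0.0, -0.2, 0.1]
grip_width: 0.999
grip_force: 0.0
[ 633.1839794  -225.50651848  229.3183521 ]
[ 635. -227.  115.] 0.63
```

View pics/w3.png

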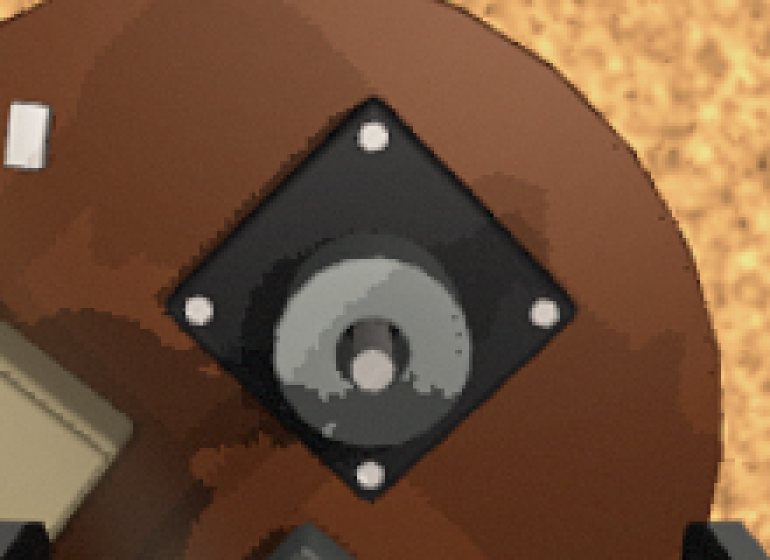

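The collar is at (372,352) in the crop, concentric with the spindle, and centred between the open fingers. I descend to the collar and close.

```bash
python3 -m pendant '0.001 0.001 0.04 0; 0 0 0.05 0; 0 0 0.04 0; 0 0 0.02 0; 0 0 0.005 0; 0 0 0 0'; python3 -m pendant '0 0 0 0; 0 0 0 0; 0 0 0 0; 0 0 0 0; 0 0 0 0; 0 0 0 0; 0 0 0 0' 0 30
```

```text
time_s: 12.1
eef_pos: [634.9, -227.0, 75.3]
ee_rot: [0.0, 0.989, 0.147, 0.0]
force: [0.0, -0.3, 0.6]
grip_width: 1.003
grip_force: 0.0
time_s: 12.98
eef_pos: [634.9, -227.5, 75.2]
ee_rot: [0.0, 0.989, 0.147, 0.001]
force: [-1.4, 0.7, 5.9]
grip_width: 0.566
grip_force: 31.5
```

```bash
python3 -m pendant '0 0 -0.005 0; 0 0 -0.01 0; 0 0 -0.015 0; 0 0 -0.015 0; 0 0 -0.015 0; 0 0 -0.02 0; 0 0 -0.04 0; 0 0 -0.03 0; 0 0 -0.01 0; 0 0 0 0' 0 40
python3 - <<'E'
from h import *
a=cap('scene');b=cap('side')
im=np.hstack([cv2.resize(a['color'][90:250,210:370],(400,400)),cv2.resize(b['color'][130:320,215:405],(400,400))])
cv2.imwrite('pics/l2.png',im[:,:,::-1])
# tray target: x=+45,y=0
c=np.array([547.4,150.5]);x=np.array([np.cos(.273),np.sin(.273)]);t=c+48*x
s=ctrl.sense();e=s['eef_pos'][:2];q=s['ee_rot']
an=2*np.arctan2(q[2],q[1]);tx=np.array([np.cos(an),np.sin(an)]);ty=np.array([tx[1],-tx[0]]);print(t,(t-e)@tx,(t-e)@ty)
E
```

```text
time_s: 14.22
eef_pos: [634.5, -227.3, 234.2]
ee_rot: [0.0, 0.989, 0.147, 0.0]
force: [0.2, 0.7, -1.4]
grip_width: 0.567
grip_force: 41.4
[593.62238558 163.44183415] 74.6999672089029 -385.5091191352608
```

View pics/l2.png

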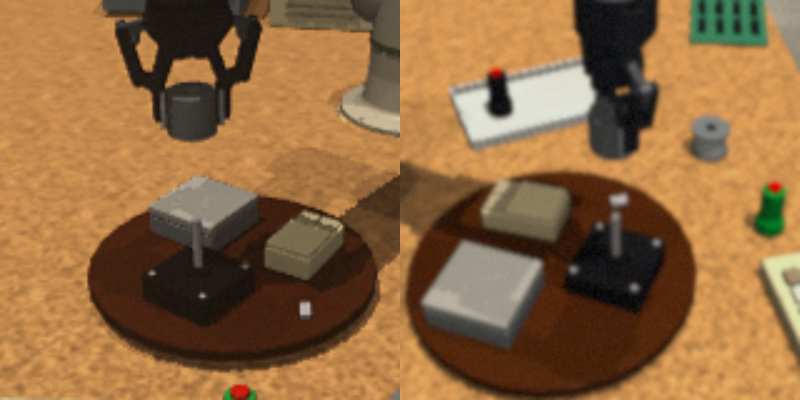

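The collar is off and level in the fingers, and the base hasn't moved. I carry the collar to the tray's far half.

```bash
python3 -m pendant '0.009 -0.035 0 0; 0.01 -0.05 0 0; 0.01 -0.055 0 0; 0.01 -0.055 0 0; 0.01 -0.055 0 0; 0.01 -0.055 0 0; 0.01 -0.05 0 0; 0.006 -0.03 0 0; 0 0 0 0; 0 0 0 0'; python3 -m pendant '0 0 0.04 0; 0 0 0.055 0; 0 0 0.055 0; 0 0 0.045 0; 0 0 0.02 0; 0 0 0.003 0; 0 0 0 0; 0 0 0 0'
```

```text
time_s: 15.58
eef_pos: [594.4, 162.1, 233.5]
ee_rot: [0.0, 0.989, 0.147, -0.001]
force: [0.6, -0.6, -0.2]
grip_width: 0.567
grip_force: 41.5
time_s: 16.58
eef_pos: [595.1, 162.6, 17.5]
ee_rot: [0.0, 0.989, 0.147, 0.001]
force: [0.0, 0.6, -0.5]
grip_width: 0.565
grip_force: 41.5
```

```bash
python3 -m pendant '0 0 0.002 0; 0 0 0.001 0; 0 0 0.001 0; 0 0 0 0'; python3 -m pendant '0 0 0.001 0; 0 0 0.001 0; 0 0 0 0'
```

```text
time_s: 17.08
eef_pos: [594.4, 162.9, 12.2]
ee_rot: [-0.0, 0.989, 0.147, -0.0]
force: [1.1, -0.4, -1.7]
grip_width: 0.564
grip_force: 41.5
time_s: 17.45
eef_pos: [594.5, 162.9, 11.3]
ee_rot: [0.0, 0.989, 0.147, 0.0]
force: [-4.1, -0.4, 7.7]
grip_width: 0.569
grip_force: 42.4
```

```bash
python3 -m pendant '0 0 -0.0005 0; 0 0 0 0'; python3 -m pendant '0 0 0 0;0 0 0 0;0 0 0 0;0 0 0 0' 0.8 40; python3 -m pendant '0 0 -0.02 0;0 0 -0.05 0;0 0 -0.05 0;0 0 -0.05 0;0 0 -0.03 0; 0 0 0 0; 0 0 0 0;0 0 0 0;0 0 0 0'
python3 - <<'E'
from h import *
a=cap('scene');b=cap('side')
im=np.hstack([cv2.resize(a['color'][130:250,370:490],(400,400)),cv2.resize(b['color'][120:300,200:380],(400,400))])
cv2.imwrite('pics/p2.png',im[:,:,::-1])
E
```

```text
time_s: 17.7
eef_pos: [594.5, 162.9, 11.3]
ee_rot: [0.0, 0.989, 0.147, 0.0]
force: [-3.8, -1.2, 5.8]
grip_width: 0.565
grip_force: 42.2
time_s: 18.2
eef_pos: [594.4, 162.8, 10.7]
ee_rot: [-0.0, 0.989, 0.147, -0.0]
force: [0.4, -1.1, 0.9]
grip_width: 0.801
grip_force: 0.0
time_s: 19.32
eef_pos: [594.2, 162.8, 210.1]
ee_rot: [-0.0, 0.989, 0.147, -0.001]
force: [0.2, -0.0, 0.4]
grip_width: 0.801
grip_force: 0.0
```

View pics/p2.png

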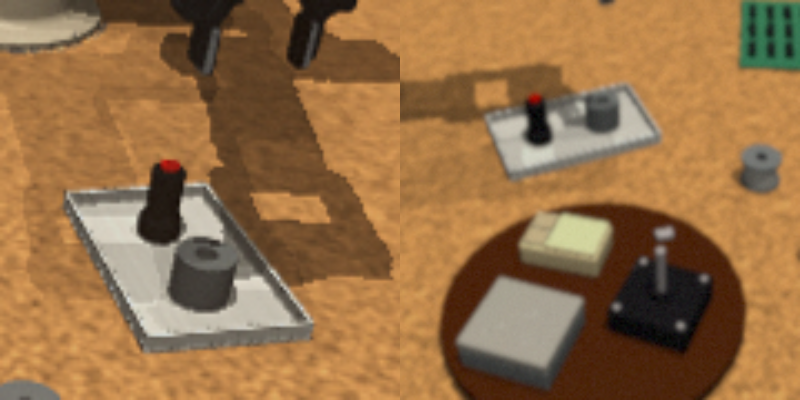

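Grip and collar both stand upright inside the tray, at (163,200) and (203,275) in the left crop. The base is in place and the gripper is clear, so I hand in the job.

```bash
python3 -c "
from rig import ctrl
print(ctrl.finish_job())"
```

```text
the job is handed in; nothing more can be done
None
```

The joystick is apart and the job is handed in at about 19 s: the grip went into the tray first and the collar second, and the last pictures show both standing upright with the base still in place; the hand-in call returned no verdict.

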